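# Demould the aroma stones and set them out by their pearls

## Robot

A 7-joint arm with a two-finger parallel gripper is mounted at the origin on the work surface. World frame = base frame: x ahead of the robot, y to its left, z up, the work surface at z = 0. Lengths are in m, angles in rad, forces in N, time in s.
With the tool pointing down it reaches from about 0.425 to 0.975 m from the base axis. Payload 16.7 kg.
Tool frame: the origin (TCP) lies midway between the tips of the shut fingers; the grasp point (between the pads) lies 19 mm behind it; z points along the fingers, y is the line along which they close (so a half turn about z gives the same grasp; the last joint's range is limited). The gripper opens to 85 mm and grips with 20 to 120 N. Pads are 22 mm wide; open, the fingers measure 114 mm over their backs; the gripper's body (76 mm by 85 mm) begins 54 mm behind the grasp point. The pads swing forward as they close: fully open they stand 13 mm farther back than shut.
Start: joints at [1.02, 0.426, 0.074, 1.606, -0.034, 1.111, -0.067], TCP at [0.263, -0.621, 0.231] pointing down, gripper open.
Joint ranges: [-2.85, 2.85], [-0.5, 2.14], [-1.23, 1.37], [0.21, 2.46], [-1.02, 4.16], [0.16, 2.05], [-2.73, 2.73]. Speed limits (rad/s): [1.89, 1.89, 2.39, 2.39, 3.01, 3.01, 3.01].

## Interface

Orientations are given as a unit quaternion [x, y, z, w].
In Python, from workcell import bot, open_jaws, gripper_close, solver, telemetry, get_image gives the robot as it stands. Calls block until the motion is done:
- bot.move_ptp(position, orientation): joint-space move of the TCP to a pose.
- bot.servo_line(position, frame=None, v=0.15): straight line of the TCP; frame=None keeps the orientation; v is the mean speed in m/s.
- bot.set_joints(angles): joint-space move.
- open_jaws() and gripper_close(effort=None): open the fingers fully, or close them until they stop; effort is the grip in N (None keeps the last).
- bot.hold(seconds).
- solver.ik(position, orientation): joint angles nearest the present ones, or None.
- telemetry.get_obs(): the state.
- get_image(name): name is "side" or "top" or "wrist"; returns a dict with "pixels" (400x640x3 uint8, red, green, blue), "range_z" (400x640 float32, m along the optical axis (not along the pixel's ray), 0 where there is no reading), "fx", "fy", "cx", "cy" (pixels), "k1" (the pictures are not rectified: a ray, as slopes to the right and down, at radius r is drawn at 1 + k1 r^2 times it, then the intrinsics apply), "extrinsics" (4x4, takes a point from camera to world coordinates). Camera axes: x right, y down, z forward; pixel columns grow to the right and rows downward; lengths in m; the calibration is good to about 2 mm. A picture is of the moment at which its call begins.
A pose or a line that the arm cannot do raises bot.MotionError and nothing moves.
- bot.hand_in(): hands the job in; it is judged then, once.
The state is a dict: "t": time; "qpos": joint angles; "joint_vel": joint speeds; "tau": joint torques, N m; "tool_pos": TCP position; "eef_rot": TCP orientation; "contact_force": force on the tool from outside, world axes, zero at the start; "moment": the same for the moment, N m; "finger_gap": finger opening in m; "grasp_force": force on a finger pad.
Only numpy, scipy, OpenCV 4.12 (cv2) and the standard library are available. Lean on these libraries where they do the work, as an engineer would, in place of code of your own. Each camera call takes 0.05 s, during which the arm holds its last target. There are 200 camera calls.

## Task

Swing the mould's clear hood fully open, lift all the cast aroma stones out of it and stand each one upright, centred on the sticker of its own colour in the organiser's upper tray, turned so that its white pearl points at the sticker's black mark. With all the stones out, lower the hood gently until it is fully shut, without letting it slam, and leave the other things on the shelf and tray where they are.

Things in the scene. Friction and masses are not known exactly. Their poses are not given: they have to be found in the camera images.
- mould: Fixed grey silicone mould block, 120 x 300 x 30 mm (x, y, z) on the shelf; origin under its centre; place and yaw vary. Its deck (z = 30) has four open round cavities, 53 mm wide, 12 mm deep (floor z = 18), at x = 0, y = -105, -35, 35, 105. Each stone present starts in one of them, which one varies; some may be empty. A clear hood is hinged along its far (+x) edge.
- hood (a joint): Angle of the mould's clear hood (rad): 0 shut, rim on the deck, covering the stones (start); 1.85 fully open at its stop, leaning back past the far edge. Hinge nearly free: let go below about 1 rad it falls and slams shut, above that it falls open and stays. 180 g, 110 mm deep (x), 290 wide (y), 45 high over the deck. Shut, its front wall is 55 mm in front of the mould's centre.
- hood_bar (a point): Middle of the hood's pull bar: round steel, 10 mm thick, 96 mm long along the mould's y, 42 mm in front of the hood's front wall on two side arms 84 mm apart, open between. Shut, it is 60 mm above the shelf. It moves with the hood on a circle of 155 mm radius about hood_hinge. Pinched from above, fingers closing along the mould's x, it can turn in the grip.
- hood_hinge (a point): Middle of the hood's hinge line, on the mould at x = 55, z = 30 mm in the mould's frame; the line runs along the mould's y. Fixed to the mould.
- organiser: Fixed tier organiser of clear acrylic, 200 x 310 mm (x, y), origin under its centre; place and yaw vary. The upper tray's floor is 88 mm above the shelf, its walls rise 12 mm over that floor. Four round stickers (two by two, 86 mm apart) lie on it towards its -y end; a nail clipper and a pink hair tie case lie towards its +y end.
- stone_blue: Loose blue cast plaster aroma stone, 55 g: a round disc 50 mm wide and 16 mm thick with an upright grip fin on top in the middle, 24 mm long (x), 10 mm thick (y), from z = 15 to z = 38 mm. Origin: centre of the underside; z up. A white pearl, 10 mm wide, is set in the disc's top near the rim on the +x side, in line with the fin. May be absent.
- pearl_blue (a point): Centre of the white pearl of the blue stone, 18.5 mm along +x from the stone's axis, 16.5 mm above its underside.
- spot_blue: Flat pale blue sticker, 68 mm wide, under 1 mm thick, fixed on the floor of the organiser's upper tray; origin at its centre, z = 88 mm. A black T-shaped mark at its rim lies along its +x. Its place among the four and the direction of its mark vary.
- stone_yellow: Loose yellow cast plaster aroma stone, 55 g: a round disc 50 mm wide and 16 mm thick with an upright grip fin on top in the middle, 24 mm long (x), 10 mm thick (y), from z = 15 to z = 38 mm. Origin: centre of the underside; z up. A white pearl, 10 mm wide, is set in the disc's top near the rim on the +x side, in line with the fin. May be absent.
- pearl_yellow (a point): Centre of the white pearl of the yellow stone, 18.5 mm along +x from the stone's axis, 16.5 mm above its underside.
- spot_yellow: Flat pale yellow sticker, 68 mm wide, under 1 mm thick, fixed on the floor of the organiser's upper tray; origin at its centre, z = 88 mm. A black T-shaped mark at its rim lies along its +x. Its place among the four and the direction of its mark vary.
- stone_green: Loose green cast plaster aroma stone, 55 g: a round disc 50 mm wide and 16 mm thick with an upright grip fin on top in the middle, 24 mm long (x), 10 mm thick (y), from z = 15 to z = 38 mm. Origin: centre of the underside; z up. A white pearl, 10 mm wide, is set in the disc's top near the rim on the +x side, in line with the fin. May be absent.
- pearl_green (a point): Centre of the white pearl of the green stone, 18.5 mm along +x from the stone's axis, 16.5 mm above its underside.
- spot_green: Flat pale green sticker, 68 mm wide, under 1 mm thick, fixed on the floor of the organiser's upper tray; origin at its centre, z = 88 mm. A black T-shaped mark at its rim lies along its +x. Its place among the four and the direction of its mark vary.
- stone_orange: Loose orange cast plaster aroma stone, 55 g: a round disc 50 mm wide and 16 mm thick with an upright grip fin on top in the middle, 24 mm long (x), 10 mm thick (y), from z = 15 to z = 38 mm. Origin: centre of the underside; z up. A white pearl, 10 mm wide, is set in the disc's top near the rim on the +x side, in line with the fin. May be absent.
- pearl_orange (a point): Centre of the white pearl of the orange stone, 18.5 mm along +x from the stone's axis, 16.5 mm above its underside.
- spot_orange: Flat pale orange sticker, 68 mm wide, under 1 mm thick, fixed on the floor of the organiser's upper tray; origin at its centre, z = 88 mm. A black T-shaped mark at its rim lies along its +x. Its place among the four and the direction of its mark vary.
- nail_clipper: Bystander, loose: steel nail clipper, 58 x 12 x 11 mm, on the organiser's upper tray; origin at its underside. Leave it where it is.
- hair_tie_case: Bystander, loose: round pink silicone hair tie case, 60 mm wide, 25 mm high, on the organiser's upper tray; origin at its underside. Leave it where it is.
- hairbrush: Bystander, loose: black plastic hairbrush, about 210 x 58 x 36 mm, long along its x, head at +x, lying on the shelf near the robot; origin at its underside. Leave it where it is.
- cream_jar: Bystander, loose: white cream jar, 60 mm wide, 50 mm high, at the back of the shelf; origin at its underside. Leave it where it is.
- spray_bottle: Bystander, loose: amber spray bottle, 40 mm wide, 120 mm high, at the back of the shelf; origin at its underside. Leave it where it is.
- lint_roller: Bystander, loose: paper lint roller, 44 mm thick, 100 mm long, lying at the back of the shelf; origin at its underside. Leave it where it is.
- deodorant: Bystander, loose: metal deodorant can, 44 mm wide, 110 mm high, on the right of the shelf; origin at its underside. Leave it where it is.

How it is judged:
By the outcome, as a careful person would: the job done as asked, in the order asked, and still so for the second after the job is handed in, with the robot touching nothing.
Of stone_blue, stone_yellow, stone_green, stone_orange only 3 to 4 are there at a start; the rules pass over those that are not, and their reading is None.
At some moment in a run one of stone_blue, stone_yellow, stone_green, stone_orange may be knocked a few centimetres aside while the robot is not near it.
It also fails if it takes over 210 s, if anything falls off the work surface, if the arm or the gripper's body presses on something with over 40 N, if the wrist force passes 120 N, or if a joint passes its speed limit or range.

## Working session

There is one attempt and no reset: what is moved stays moved. The work goes in short steps, each a Python script; the robot and the scene stay as the last script left them, time stands still between calls to the robot, and variables do not carry over. Pictures are saved under pics/ and viewed, at most 15 in all, crops included, and the job is handed in when it is done.

```bash
ls; mkdir -p pics; cat > h.py <<'E'
import numpy as np, cv2
from workcell import bot, open_jaws, gripper_close, solver, telemetry, get_image
def save(im,name): cv2.imwrite('pics/'+name+'.png',cv2.cvtColor(im['pixels'],cv2.COLOR_RGB2BGR))
def ray(im,uv):
    uv=np.atleast_2d(uv).astype(float)
    d=(uv-[im['cx'],im['cy']])/[im['fx'],im['fy']]; s=d.copy()
    for _ in range(20): s=d/(1+im['k1']*(s**2).sum(1,keepdims=True))
    return s
def onplane(im,uv,z):
    s=ray(im,uv);E=im['extrinsics'];d=np.c_[s,np.ones(len(s))]@E[:3,:3].T;o=E[:3,3]
    return o+d*((z-o[2])/d[:,2])[:,None]
def cloud(im):
    v,u=np.mgrid[0:400,0:640];s=ray(im,np.c_[u.ravel(),v.ravel()]);z=im['range_z'].ravel()[:,None]
    p=np.c_[s,np.ones(len(s))]*z;E=im['extrinsics'];return (p@E[:3,:3].T+E[:3,3]).reshape(400,640,3)
E
python3 - <<'E'
from h import *
for n in ['top','side','wrist']:
    im=get_image(n);save(im,n+'0');print(n,im['fx'],im['k1'],im['extrinsics'].round(3).tolist())
o=telemetry.get_obs();print(o['t'],o['eef_rot'],o['tool_pos'])
E
```

```text
pics
top 442.33525882658864 0.029515731133582957 [[0.026, -0.984, 0.177, 0.317], [-1.0, -0.024, 0.01, -0.078], [-0.005, -0.177, -0.984, 1.194], [0.0, 0.0, 0.0, 1.0]]
side 425.8619632397677 0.032408991459818196 [[-0.938, -0.165, 0.304, 0.153], [-0.346, 0.499, -0.795, 0.848], [-0.02, -0.851, -0.525, 0.687], [0.0, 0.0, 0.0, 1.0]]
wrist 278.7781807351246 -0.026580882017176937 [[0.391, -0.871, -0.297, 0.339], [-0.92, -0.37, -0.125, -0.59], [-0.001, 0.322, -0.947, 0.373], [0.0, 0.0, 0.0, 1.0]]
0.15 [ 9.79993504e-01  1.99028817e-01 -1.39845044e-04 -4.92528153e-04] [ 0.26317623 -0.62122633  0.23077125]
```

View pics/top0.png

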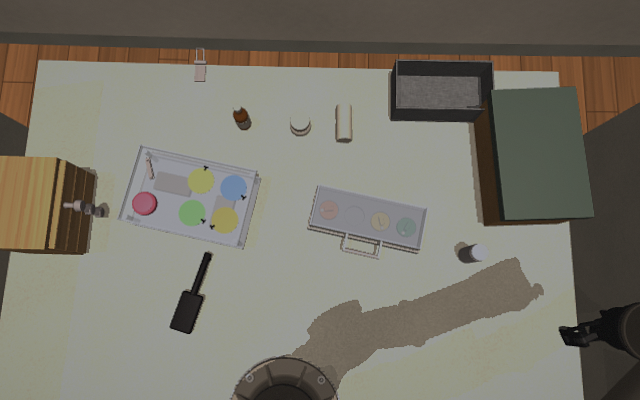

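View pics/side0.png

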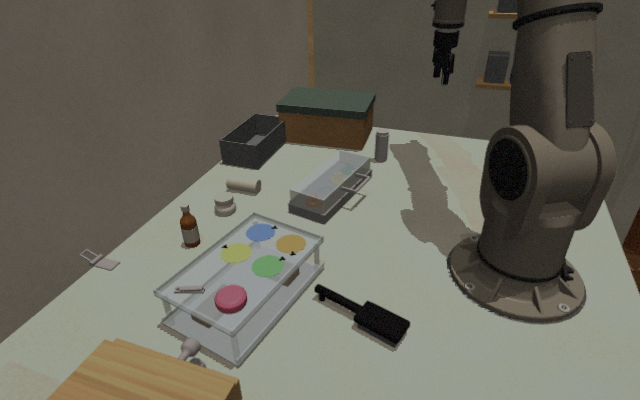

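The top view shows orange (329,210), yellow (380,221) and green (405,227) stones in the mould. The cavity at (354,215) is empty and blue is absent. The stickers are yellow (201,180), blue (233,187), green (192,213) and orange (224,220), and the bar is near (361,248). Next I'll get coarse positions and then close wrist views.

```bash
python3 - <<'E'
from h import *
im=get_image('top')
print('stones',onplane(im,[(329,210),(354,215),(380,221),(405,227)],.045).round(3).tolist())
print('bar',onplane(im,[(343,247),(379,253)],.06).round(3).tolist())
print('deck corners',onplane(im,[(317,187),(426,208),(418,250),(308,229)],.03).round(3).tolist())
print('spots',onplane(im,[(201,180),(233,187),(192,213),(224,220)],.088).round(3).tolist())
print('org',onplane(im,[(141,147),(260,172),(243,247),(120,220)],.1).round(3).tolist())
P=cloud(im)
for u,v in [(329,210),(354,215),(367,225),(201,180),(224,220),(180,230)]: print((u,v),P[v,u].round(3))
# down poses over mould and spots
from scipy.spatial.transform import Rotation as R
o=telemetry.get_obs();E=get_image('wrist')['extrinsics']
T=np.eye(4);T[:3,:3]=R.from_quat(o['eef_rot']).as_matrix();T[:3,3]=o['tool_pos']
print((np.linalg.inv(T)@E).round(4))
E
```

```text
stones [[0.52, -0.103, 0.045], [0.508, -0.169, 0.045], [0.494, -0.237, 0.045], [0.48, -0.302, 0.045]]
bar [[0.422, -0.14, 0.06], [0.409, -0.233, 0.06]]
deck corners [[0.585, -0.07, 0.03], [0.534, -0.362, 0.03], [0.422, -0.339, 0.03], [0.47, -0.049, 0.03]]
spots [[0.582, 0.228, 0.088], [0.566, 0.145, 0.088], [0.496, 0.245, 0.088], [0.48, 0.163, 0.088]]
org [[0.663, 0.385, 0.1], [0.604, 0.076, 0.1], [0.412, 0.109, 0.1], [0.472, 0.419, 0.1]]
(329, 210) [ 0.515 -0.102  0.074]
(354, 215) [ 0.503 -0.167  0.075]
(367, 225) [ 0.478 -0.2    0.079]
(201, 180) [0.583 0.229 0.085]
(224, 220) [0.48  0.162 0.09 ]
(180, 230) [0.452 0.272 0.086]
[[ 9.000e-04 -9.467e-01 -3.221e-01  8.160e-02]
 [ 1.000e+00  9.000e-04  1.000e-04  4.000e-04]
 [ 2.000e-04 -3.221e-01  9.467e-01 -1.428e-01]
 [ 0.000e+00  0.000e+00  0.000e+00  1.000e+00]]
```

```bash
cat >> h.py <<'E'
from scipy.spatial.transform import Rotation as R
def down(psi): return (R.from_euler('z',psi)*R.from_euler('x',np.pi)).as_quat()
E
python3 - <<'E'
from h import *
yaw=-.197
q=telemetry.get_obs()['qpos']
for s in (1,-1):
    j=solver.ik([.42,-.19,.3],down(yaw+s*np.pi/2));print(s,None if j is None else np.round(j,2))
for psi in (0,yaw,np.pi+yaw,yaw+1.57,yaw-1.57):
    j=solver.ik([.45,-.19,.25],down(psi));print(psi,None if j is None else np.round(j,2))
    j=solver.ik([.53,.195,.3],down(psi));print(' org',None if j is None else np.round(j,2))
bot.move_ptp([.44,-.19,.25],down(yaw))
im=get_image('wrist');save(im,'w1');np.save('w1.npy',im,allow_pickle=True)
bot.move_ptp([.53,.195,.30],down(yaw))
im=get_image('wrist');save(im,'w2');np.save('w2.npy',im,allow_pickle=True)
print(telemetry.get_obs()['t'])
E
```

```text
1 [ 0.62  0.03 -0.33  1.96  0.01  1.16  0.08]
-1 None
0 [ 0.39  0.11 -0.14  1.98  0.02  1.05 -1.32]
 org [ 0.21  0.28 -0.81  1.73  0.22  1.22 -2.23]
-0.197 [ 0.37  0.11 -0.11  1.99  0.01  1.05 -1.51]
 org [ 0.19  0.28 -0.79  1.74  0.21  1.22 -2.42]
2.944592653589793 [ 0.78  0.14 -0.56  1.96  0.08  1.06  1.56]
 org [ 0.27  0.3  -0.9   1.73  0.25  1.23  0.68]
1.373 [ 0.58  0.12 -0.34  1.97  0.05  1.05  0.02]
 org [ 0.26  0.3  -0.89  1.73  0.24  1.23 -0.88]
-1.7670000000000001 [-0.88  0.28  1.37  2.04 -0.31  1.07 -2.7 ]
 org [ 0.36  0.34 -1.03  1.73  0.31  1.25  2.21]
3.5333
```

View pics/w1.png

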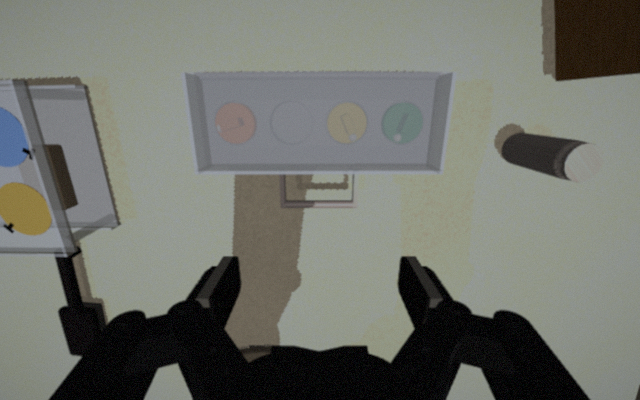

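View pics/w2.png

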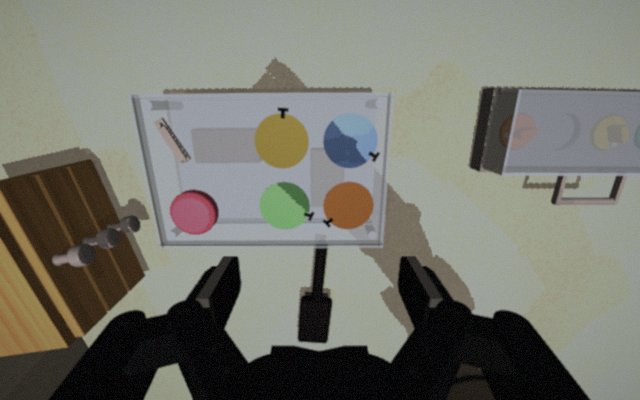

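w1: the bar runs from (283,205) to (354,206), and the hood's front edge sits at row 172. Orange, empty, yellow and green run left to right. w2: stickers yellow (282,140), blue (350,140), green (285,205) and orange (348,205), each with a dark mark at its rim. The blue/white patch on the blue sticker is only a shadow edge.

```bash
cat >> h.py <<'E'
HUE={'blue':(100,118),'yellow':(21,34),'green':(45,80),'orange':(6,17)}
def spots(im):
    hsv=cv2.cvtColor(im['pixels'],cv2.COLOR_RGB2HSV);out={}
    v,u=np.mgrid[0:400,0:640]
    W=onplane(im,np.c_[u.ravel(),v.ravel()],.088).reshape(400,640,3)
    roi=(np.hypot(W[...,0]-.53,W[...,1]-.195)<.12)
    dark=roi&(im['pixels'].max(2)<45)
    for c,(a,b) in HUE.items():
        m=(roi&(hsv[...,0]>=a)&(hsv[...,0]<=b)&(hsv[...,1]>60)).astype(np.uint8)
        n,l,st,_=cv2.connectedComponentsWithStats(m);k=1+np.argmax(st[1:,4])
        h=cv2.convexHull(np.argwhere(l==k)[:,::-1].astype(np.int32))[:,0]
        w=onplane(im,h,.088)[:,:2].astype(np.float32)
        (ce,r)=cv2.minEnclosingCircle(w)
        A=np.c_[2*w,np.ones(len(w))];s=np.linalg.lstsq(A,(w**2).sum(1),rcond=None)[0];cf=s[:2]
        d=np.hypot(*(W[...,:2]-cf).transpose(2,0,1));k=dark&(d<.042)&(d>.02)
        mk=W[k][:,:2].mean(0) if k.any() else cf*np.nan
        out[c]=(*cf,np.arctan2(*(mk-cf)[::-1]),r,np.linalg.norm(mk-cf),k.sum())
    return out
E
python3 - <<'E'
from h import *
im=np.load('w2.npy',allow_pickle=True).item()
for c,s in spots(im).items(): print(c,np.round(s,4))
im=get_image('top')
print('top')
for c,s in spots(im).items(): print(c,np.round(s,4))
im=np.load('w1.npy',allow_pickle=True).item()
b=onplane(im,[(283,205.5),(354,206)],.06);print('bar',b.round(4).tolist())
e=onplane(im,[(197,171.5),(442,173)],.075);print('front edge',e.round(4).tolist())
e=onplane(im,[(185,73),(452,73)],.075);print('back edge',e.round(4).tolist())
e=onplane(im,[(235,123),(292,122),(347,123),(402,123)],.034);print('discs',e.round(4).tolist())
g=im['pixels'].astype(int)
print(g[196:214,320].tolist()); 
E
```

```text
blue [ 0.5631  0.146  -2.2969  0.0335  0.0353 18.    ]
yellow [ 0.5801  0.2306 -0.289   0.0339  0.0356 26.    ]
green [ 0.4955  0.2473 -2.1444  0.0332  0.0362 15.    ]
orange [ 0.479   0.1626  2.0801  0.034   0.0357 18.    ]
topTraceback (most recent call last):
  File "<stdin>", line 6, in <module>
  File "h.py", line 26, in spots
    n,l,st,_=cv2.connectedComponentsWithStats(m);k=1+np.argmax(st[1:,4])
                                                     ~~~~~~~~~^^^^^^^^^^
    return _wrapfunc(a, 'argmax', axis=axis, out=out, **kwds)
    return bound(*args, **kwds)
ValueError: attempt to get argmax of an empty sequence
```

```bash
python3 - <<'E'
from h import *
im=np.load('w1.npy',allow_pickle=True).item()
b=onplane(im,[(283,205.5),(354,206)],.06);print('bar',b.round(4).tolist())
e=onplane(im,[(197,171.5),(442,173)],.075);print('front edge',e.round(4).tolist())
e=onplane(im,[(185,73),(452,73)],.075);print('back edge',e.round(4).tolist())
e=onplane(im,[(235,123),(292,122),(347,123),(402,123)],.034);print('discs',e.round(4).tolist())
g=im['pixels'].astype(int).sum(2)
print(g[198:214,[300,320,340]].T.tolist()); print(g[190,275:295].tolist(),g[190,345:362].tolist())
E
```

```text
bar [[0.4131, -0.1401, 0.06], [0.3949, -0.2282, 0.06]]
front edge [[0.4786, -0.0544, 0.075], [0.4209, -0.3349, 0.075]]
back edge [[0.582, -0.0765, 0.075], [0.5271, -0.3519, 0.075]]
discs [[0.5225, -0.1017, 0.034], [0.5096, -0.1716, 0.034], [0.4951, -0.2384, 0.034], [0.4819, -0.3057, 0.034]]
[[309, 286, 223, 181, 220, 251, 274, 267, 243, 232, 269, 283, 290, 304, 302, 298], [441, 413, 312, 273, 315, 393, 439, 443, 401, 387, 422, 442, 453, 454, 456, 453], [448, 425, 299, 261, 337, 381, 442, 430, 405, 384, 426, 443, 445, 455, 445, 459]]
[299, 302, 294, 296, 293, 273, 253, 250, 240, 219, 234, 278, 299, 300, 290, 296, 292, 292, 303, 294] [423, 443, 446, 448, 453, 447, 417, 342, 359, 431, 448, 456, 445, 451, 453, 452, 447]
```

```bash
cat >> h.py <<'E'
YAW=-.199; C=np.array([.502,-.204,0])
XH=np.array([np.cos(YAW),np.sin(YAW),0]); YH=np.array([-XH[1],XH[0],0]); Z=np.array([0,0,1.])
HG=C+.055*XH+.03*Z; A0=np.arctan2(.03,.152)
def bar(th): return HG+.155*(-np.cos(A0+th)*XH+np.sin(A0+th)*Z)
def tilt(phi): return (R.from_rotvec(-phi*YH)*R.from_quat(down(YAW+np.pi/2))).as_quat()
def hp(th,phi,back=0.):
    q=tilt(phi);d=R.from_quat(q).as_matrix()[:,2];return bar(th)+d*(.019-back),q
E
python3 - <<'E'
from h import *
print(bar(0),bar(1.85))
for f in (0,20,30,40,45,50,60):
    r=[]
    for b in (0,.12):
        j=solver.ik(*hp(0,np.radians(f),b)); r.append(None if j is None else np.round(j,2).tolist())
    print(f,r)
for th in (.5,1,1.5,1.85): print(th,[solver.ik(*hp(th,np.radians(f))) is not None for f in (45,30,15,0,-15)])
E
```

```text
[ 0.40684916 -0.18481101  0.06001312] [ 0.62527702 -0.22886117  0.16790641]
0 [[0.57, 0.37, -0.34, 2.24, 0.22, 0.57, -0.13], [0.54, 0.15, -0.28, 2.16, 0.06, 0.84, 0.03]]
20 [None, [0.9, -0.04, -0.55, 2.44, -0.19, 0.4, 0.31]]
30 [None, None]
40 [None, None]
45 [None, None]
50 [None, None]
60 [None, None]
0.5 [False, False, True, True, True]
1 [False, True, True, True, True]
1.5 [True, True, True, True, True]
1.85 [True, True, True, True, True]
```

```bash
python3 - <<'E'
from h import *
q=tilt(0); p=bar(0)-.019*XH; p[2]=.045
print(p, solver.ik(p,q))
o=telemetry.get_obs;
bot.move_ptp(p+[0,0,.13],q)
im=get_image('wrist');save(im,'w3');np.save('w3.npy',im,allow_pickle=True)
bot.servo_line(p+[0,0,.05],v=.1)
f0=o()['contact_force'];print(f0,o()['finger_gap'])
im=get_image('side');cv2.imwrite('pics/s3.png',cv2.resize(im['pixels'][120:280,260:420,::-1],None,fx=4,fy=4)[:600])
E
```

```text
[ 0.38822413 -0.18105492  0.045     ] [ 0.56933307  0.33514413 -0.32267791  2.27609802  0.19912572  0.55537107
 -0.10533885]
[ 0.05126109 -0.23955713  0.48446261] 0.08553609792581017
```

View pics/w3.png

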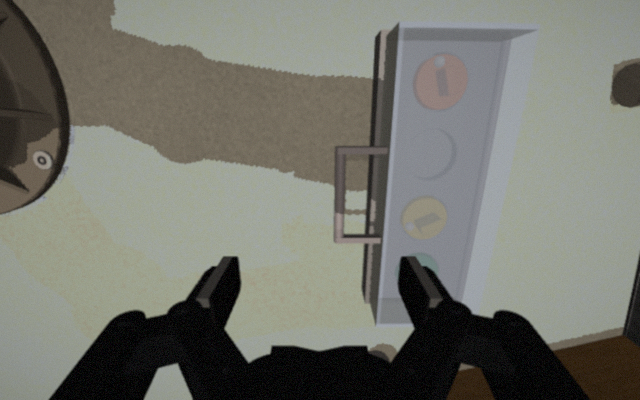

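View pics/s3.png

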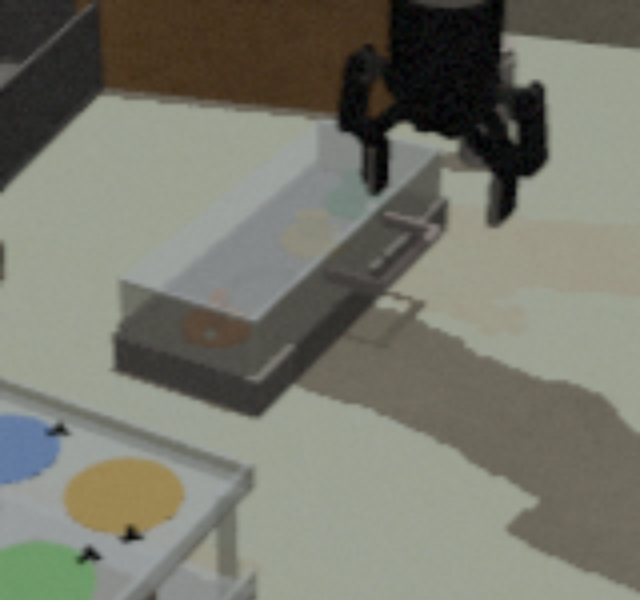

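w3: the bar is at columns 335-345, rows 148-242, and the hood's front top edge is near column 386. In s3 the open fingers are above the bar, clear of the hood.

```bash
python3 - <<'E'
from h import *
im=np.load('w3.npy',allow_pickle=True).item()
o=telemetry.get_obs
b=onplane(im,[(340.5,150),(339.5,240)],.06);w=onplane(im,[(389,150),(383,240)],.075)
t=o()['tool_pos']
print('bar rel tool x:',(b-t)@XH,'y',(b-t)@YH,'wall',(w-t)@XH, 'exp',(bar(0)-t)@XH)
E
```

```text
bar rel tool x: [0.01889091 0.02022339] y [ 0.04479908 -0.0469681 ] wall [0.05986496 0.06111082] exp 0.01861291710273169
```

```bash
python3 - <<'E'
from h import *
o=telemetry.get_obs
def rep(s): 
    x=o();print(s,x['tool_pos'].round(4) if hasattr(x['tool_pos'],'round') else x['tool_pos'],'F',np.round(x['contact_force'],1),'gap',round(x['finger_gap'],4),'g',np.round(x['grasp_force'],1))
p=bar(0)-.019*XH; p[2]=.045
bot.servo_line(p+[0,0,.02],v=.05);rep('a')
if np.abs(o()['contact_force']).max()<4:
    bot.servo_line(p,v=.04);rep('b')
    gripper_close(20);rep('c')
E
```

```text
a [ 0.3883 -0.181   0.065 ] F [-0.2 -0.6  0.2] gap 0.0852 g 0.0
b [ 0.3882 -0.181   0.0449] F [ 0.8 -0.1 -0.5] gap 0.0855 g 0.0
c [ 0.3982 -0.1831  0.0479] F [39.5 -9.8 -8.8] gap 0.0276 g 20.4
```

```bash
cat >> h.py <<'E'
o=telemetry.get_obs
def rep(s): 
    x=o();print(s,np.round(x['t'],1),np.round(x['tool_pos'],4),'F',np.round(x['contact_force'],1),'gap',round(float(x['finger_gap']),4),'g',np.round(x['grasp_force'],1),flush=True)
E
python3 - <<'E'
from h import *
p=bar(0); p[2]=.045
for s in (.014,.008,.004,0): bot.servo_line(p-s*XH,v=.05);rep(s)
E
```

```text
0.014 9.1 [ 0.4041 -0.1842  0.0484] F [40.9 -9.8 -1.8] gap 0.0159 g 21.0
0.008 9.3 [ 0.4075 -0.185   0.0481] F [26.2 -5.9 16.6] gap 0.0087 g 25.0
0.004 9.6 [ 0.4076 -0.1851  0.0472] F [11.7 -1.8 24.6] gap 0.009 g 25.5
0 9.8 [ 0.4078 -0.1852  0.0462] F [-5.1  0.6 26.1] gap 0.0089 g 26.2
```

```bash
python3 - <<'E'
from h import *
for i,th in enumerate(np.arange(.1,1.86,.125)):
    bot.servo_line(bar(th)-[0,0,.0145],v=.06)
    F=o()['contact_force']
    if i%2==0 or np.linalg.norm(F)>25: rep(round(th,2))
    if np.linalg.norm(F)>60: break
im=get_image('side');cv2.imwrite('pics/s4.png',cv2.resize(im['pixels'][60:260,240:440,::-1],None,fx=3,fy=3))
E
```

```text
0.1 10.2 [ 0.411  -0.1858  0.0609] F [ 4.6 -2.6 -2.3] gap 0.0084 g 23.4
0.35 11.2 [ 0.4255 -0.1886  0.0957] F [-3.1 -2.3  0.8] gap 0.0087 g 23.2
0.6 12.2 [ 0.448  -0.1931  0.1264] F [-15.    2.3  13. ] gap 0.009 g 24.3
0.85 13.1 [ 0.4795 -0.1994  0.1506] F [-10.5   1.8  17.5] gap 0.0091 g 25.0
1.1 14.0 [ 0.5151 -0.2065  0.1653] F [-3.   0.3 10. ] gap 0.0087 g 24.7
1.35 15.0 [ 0.5522 -0.2139  0.1705] F [0.  1.6 5.3] gap 0.0092 g 24.7
1.6 16.0 [ 0.59   -0.2216  0.1664] F [1.8 3.7 2.6] gap 0.009 g 24.7
1.85 16.9 [ 0.6251 -0.2287  0.1532] F [-0.2  4.3 -0.1] gap 0.0089 g 24.7
```

View pics/s4.png

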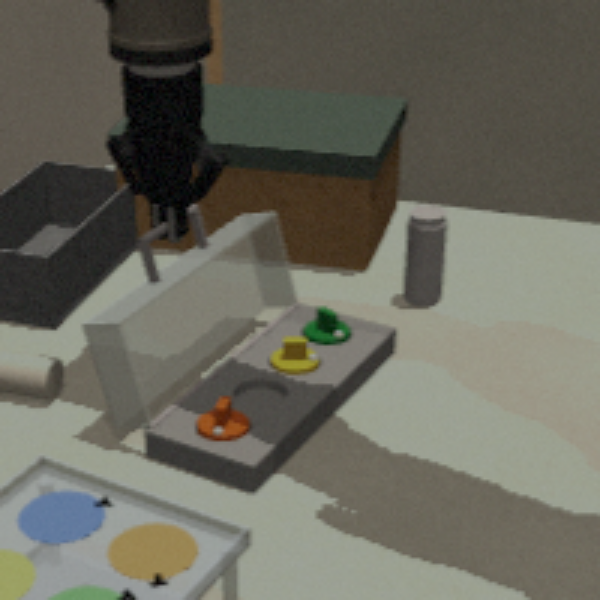

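The hood is open, with orange, yellow and green stones in plain view. Now I'll release it, then look at the stones from above.

```bash
cat >> h.py <<'E'
SH={'blue':(95,125),'yellow':(22,35),'green':(45,85),'orange':(3,17)}
def stones(im,zb,ctr,rad,zf=None):
    """pearl and disc by colour near ctr; zb: underside height"""
    hsv=cv2.cvtColor(im['pixels'],cv2.COLOR_RGB2HSV);out={}
    v,u=np.mgrid[0:400,0:640];uv=np.c_[u.ravel(),v.ravel()]
    W=onplane(im,uv,zb+.016).reshape(400,640,3);ok=np.hypot(W[...,0]-ctr[0],W[...,1]-ctr[1])<rad
    for c,(a,b) in SH.items():
        m=(ok&(hsv[...,0]>=a)&(hsv[...,0]<=b)&(hsv[...,1]>150)).astype(np.uint8)
        n,l,st,_=cv2.connectedComponentsWithStats(m)
        if n<2 or st[1:,4].max()<150: continue
        k=1+np.argmax(st[1:,4]);cnt=np.argwhere(l==k)[:,::-1].astype(np.int32)
        h=cv2.convexHull(cnt);hm=np.zeros((400,640),np.uint8);cv2.fillConvexPoly(hm,h,1)
        hm=cv2.dilate(hm,np.ones((3,3)))
        pm=(hm>0)&(hsv[...,1]<110)&(hsv[...,2]>100)
        n2,l2,s2,c2=cv2.connectedComponentsWithStats(pm.astype(np.uint8))
        if n2<2: out[c]=None;continue
        kk=1+np.argmax(s2[1:,4])
        pp=onplane(im,c2[kk],zb+.0185)[0,:2]
        w=onplane(im,h[:,0],zb+.014)[:,:2]
        # disc centre by hull-circle fit, trimmed (fin may stick out of the outline)
        s=None;ww=w
        for _ in range(4):
            s=np.linalg.lstsq(np.c_[2*ww,np.ones(len(ww))],(ww**2).sum(1),rcond=None)[0]
            r=np.sqrt(s[2]+s[:2]@s[:2]);e=np.hypot(*(ww-s[:2]).T)-r
            ww=ww[e<max(.0015,np.median(e))]
        d=pp-s[:2]
        out[c]=dict(c=s[:2],r=r,pearl=pp,dist=np.hypot(*d),yaw=np.arctan2(d[1],d[0]),npx=int(s2[kk,4]))
    return out
E
python3 - <<'E'
from h import *
open_jaws();rep('open')
bot.servo_line(np.array(o()['tool_pos'])+[0,0,.12],v=.12)
bot.move_ptp([.43,-.19,.24],down(YAW));bot.hold(.2)
im=get_image('wrist');np.save('w5.npy',im,allow_pickle=True);cv2.imwrite('pics/w5.png',cv2.resize(im['pixels'][0:200,140:500,::-1],None,fx=2,fy=2))
for c,s in stones(im,.018,C,.17).items():
    print(c,{k:np.round(v,4).tolist() for k,v in s.items()} if s else s, 'mould xy',((s['c']-C[:2])@XH[:2]).round(4),((s['c']-C[:2])@YH[:2]).round(4))
E
```

```text
open 17.7 [ 0.6253 -0.2289  0.1534] F [ 0.3 -0.4  0.5] gap 0.0855 g 0.0
yellow {'c': [0.4952, -0.2381], 'r': 0.0247, 'pearl': [0.4773, -0.2421], 'dist': 0.0183, 'yaw': -2.925, 'npx': 53} mould xy 0.0 -0.0348
green {'c': [0.4816, -0.3063], 'r': 0.0245, 'pearl': [0.4658, -0.2974], 'dist': 0.0182, 'yaw': 2.6285, 'npx': 64} mould xy 0.0002 -0.1044
orange {'c': [0.5224, -0.1012], 'r': 0.0251, 'pearl': [0.5167, -0.0801], 'dist': 0.0219, 'yaw': 1.835, 'npx': 52} mould xy -0.0003 0.1048
```

View pics/w5.png

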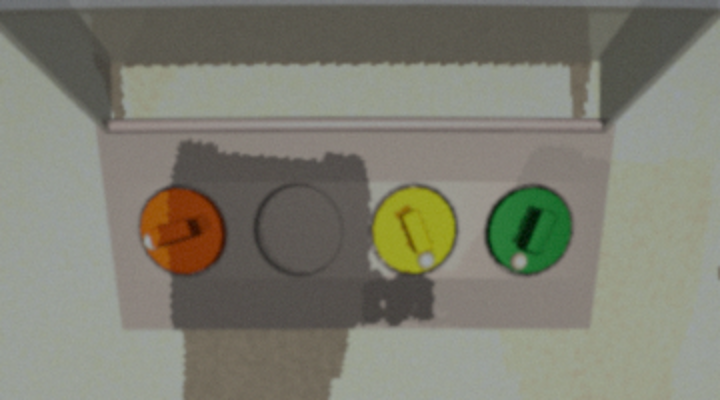

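Stones seen in w5 (crop px): orange (182,230), yellow (414,230) and green (530,230), all on their cavity centres. Each pearl is clear. I'll pick green first and check.

```bash
cat >> h.py <<'E'
wrap=lambda a:(a+np.pi)%(2*np.pi)-np.pi
def carry(src,syaw,zs,dst,dyaw,zd,off=.019,eff=40):
    best=None
    for s in (0,np.pi):
        a=solver.ik([*src,zs+off],down(syaw+s));b=solver.ik([*dst,zd+off],down(dyaw+s))
        print(s,None if a is None else np.round(a,2),None if b is None else np.round(b,2))
        if a is None or b is None: continue
        m=max(abs(a[6]),abs(b[6]),abs(a[2])*2,abs(b[2])*2)
        if best is None or m<best[0]: best=(m,s)
    s=best[1];q1,q2=down(syaw+s),down(dyaw+s)
    open_jaws();bot.move_ptp([*src,zs+off+.12],q1)
    bot.servo_line([*src,zs+off],v=.12);rep('at pick');gripper_close(eff);rep('closed')
    if not .006<o()['finger_gap']<.014: print('BAD GRASP');open_jaws();bot.servo_line([*src,zs+off+.12]);return False
    bot.servo_line([*src,zs+off+.03],v=.08);bot.servo_line([*src,.22],v=.2)
    bot.move_ptp([*dst,.24],q2);bot.servo_line([*dst,zd+off+.02],v=.15);bot.servo_line([*dst,zd+off+.0015],v=.03);bot.hold(.2);rep('at place')
    open_jaws();bot.servo_line([*dst,.24],v=.15);return True
def lookorg(name):
    bot.move_ptp([.48,.195,.27],down(YAW));bot.hold(.2);im=get_image('wrist');np.save(name+'.npy',im,allow_pickle=True);return im
SP={'blue':(.5631,.146,-2.2969),'yellow':(.5801,.2306,-.289),'green':(.4955,.2473,-2.1444),'orange':(.479,.1626,2.0801)}
E
python3 - <<'E'
from h import *
bot_im=get_image('wrist')
src=C[:2]-.1045*YH[:2]
print(carry(src,2.6285,.018,SP['green'][:2],SP['green'][2],.088))
im=lookorg('w6')
cv2.imwrite('pics/w6.png',im['pixels'][:260,60:560,::-1])
print({c:(np.round(s['c'],4),round(s['yaw'],3),round(s['dist'],4)) for c,s in stones(im,.088,(.53,.195),.12).items() if s})
for c,s in spots(im).items(): print(c,np.round(s,4))
E
```

```text
0 [ 0.7   0.52 -0.31  1.97  0.24  0.68  1.3 ] [ 0.21  0.59 -1.03  1.94  0.62  0.96  1.46]
3.141592653589793 [ 0.4   0.51  0.07  1.99 -0.06  0.65 -1.58] [-0.18  0.42 -0.49  1.96  0.27  0.82 -1.39]
at pick 22.5 [ 0.4817 -0.3067  0.0377] F [-0.3  0.1  0.1] gap 0.0854 g 0.0
closed 23.2 [ 0.4815 -0.3065  0.0372] F [-0.7 -0.4  4. ] gap 0.009 g 39.3
at place 28.5 [0.4956 0.2473 0.1087] F [0.2 0.  0.5] gap 0.0088 g 39.0
True
{'green': (array([0.4954, 0.2461]), np.float64(-2.187), np.float64(0.0181)), 'orange': (array([0.4823, 0.1634]), np.float64(-2.563), np.float64(0.0285))}
blue [ 0.5636  0.146  -2.2997  0.0336  0.0356 22.    ]
yellow [ 5.801e-01  2.306e-01 -2.816e-01  3.390e-02  3.580e-02  5.000e+01]
green [ 4.9550e-01  2.4720e-01 -1.6802e+00  3.3300e-02  2.2600e-02  7.2000e+01]
orange [ 0.4787  0.1629  2.0829  0.034   0.0355 28.    ]
```

View pics/w6.png

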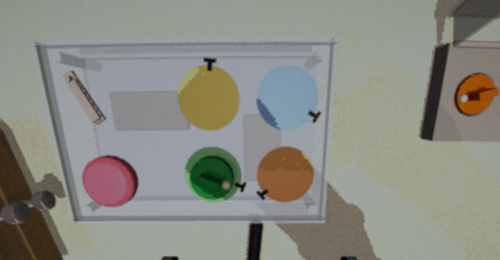

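Green sits centred, with its pearl towards the mark. Now yellow and orange, re-measuring each before its pick.

```bash
sed -i 's/zd+off+.0015\]/zd+off+.0003]/' h.py; python3 - <<'E'
from h import *
for c,y in (('yellow',-.0348),('orange',.1048)):
    bot.move_ptp([.43,-.19,.24],down(YAW));bot.hold(.2)
    im=get_image('wrist');S=stones(im,.018,C,.2);print({k:(np.round(s['c'],4),round(s['yaw'],3),round(s['dist'],4)) for k,s in S.items() if s})
    s=S[c];e=C[:2]+y*YH[:2]
    if np.hypot(*(s['c']-e))>.004: print('MOVED',c);break
    yw=s['yaw'] if c=='yellow' else 1.76
    if not carry(e,yw,.018,SP[c][:2],SP[c][2],.088): break
im=lookorg('w7');cv2.imwrite('pics/w7.png',im['pixels'][:260,60:560,::-1])
print({c:(np.round(s['c'],4),round(s['yaw'],3),round(s['dist'],4)) for c,s in stones(im,.088,(.53,.195),.12).items() if s})
E
```

```text
{'yellow': (array([ 0.495 , -0.2382]), np.float64(-2.923), np.float64(0.0184)), 'orange': (array([ 0.5223, -0.1012]), np.float64(1.596), np.float64(0.0211))}
0 [ 1.12  0.72 -1.03  1.99  0.8   0.91  1.44] [-0.23  0.5  -0.33  1.81  0.2   0.87 -2.51]
3.141592653589793 [ 0.33  0.48 -0.    2.03  0.    0.63 -1.02] [-0.06  0.53 -0.55  1.8   0.35  0.9   0.51]
at pick 35.1 [ 0.4956 -0.2383  0.0377] F [ 0.6 -0.2 -0.2] gap 0.0854 g 0.0
closed 35.8 [ 0.4953 -0.2382  0.0372] F [-1.3  0.3  4.9] gap 0.0091 g 39.5
at place 40.9 [0.5801 0.2306 0.1072] F [-0.3  0.1  0.4] gap 0.0091 g 39.1
{'orange': (array([ 0.5223, -0.1012]), np.float64(1.828), np.float64(0.0221))}
0 [ 0.26  0.47 -0.24  2.06  0.18  0.63  0.1 ] [-0.09  0.34 -0.43  2.07  0.2   0.77 -0.13]
3.141592653589793 [-0.56  0.62  0.82  2.11 -0.71  0.71 -2.22] [-1.13  0.42  0.83  2.13 -0.45  0.77 -2.64]
at pick 47.7 [ 0.5232 -0.1013  0.0376] F [-0.3  0.3 -0.1] gap 0.0857 g 0.0
closed 48.4 [ 0.5229 -0.1013  0.0372] F [-0.7 -0.7  5.4] gap 0.0092 g 39.6
at place 52.8 [0.479  0.1626 0.1072] F [-0.   0.1 -0.3] gap 0.0088 g 39.3
{'yellow': (array([0.5773, 0.2298]), np.float64(-0.25), np.float64(0.0194)), 'green': (array([0.4955, 0.246 ]), np.float64(-2.201), np.float64(0.0179)), 'orange': (array([0.4824, 0.1633]), np.float64(2.295), np.float64(0.0213))}
```

View pics/w7.png

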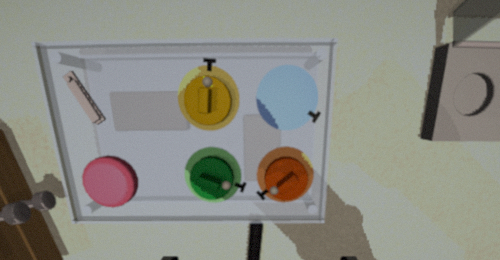

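```bash
python3 - <<'E'
from h import *
bot.move_ptp([.43,.195,.22],down(YAW));bot.hold(.2)
im=get_image('wrist');np.save('w8.npy',im,allow_pickle=True)
E=im['extrinsics']
def proj(p):
    q=(np.r_[p,1]@np.linalg.inv(E).T)[:3];s=q[:2]/q[2];s=s*(1+im['k1']*(s@s));return s*[im['fx'],im['fy']]+[im['cx'],im['cy']]
c0=proj([.53,.195,.088]).astype(int);print(c0)
x0,y0=c0[0]-100,max(c0[1]-75,0)
cv2.imwrite('pics/w8.png',cv2.resize(im['pixels'][y0:y0+150,x0:x0+200,::-1],None,fx=4,fy=4,interpolation=cv2.INTER_CUBIC))
for c in ('yellow','green','orange'):
    x,y,a=SP[c];d=np.array([np.cos(a),np.sin(a)])
    print(c,'centre@z104',((proj([x,y,.104])-[x0,y0])*4).round(),'pearl',((proj([*(np.array([x,y])+.0185*d),.1065])-[x0,y0])*4).round(),'rim px r',(np.linalg.norm(proj([x+.025,y,.104])-proj([x,y,.104]))*4).round())
E
```

```text
[296  90]
yellow centre@z104 [176.  80.] pearl [174. -26.] rim px r 140.0
green centre@z104 [209. 503.] pearl [284. 534.] rim px r 116.0
orange centre@z104 [586. 500.] pearl [524. 554.] rim px r 114.0
```

View pics/w8.png

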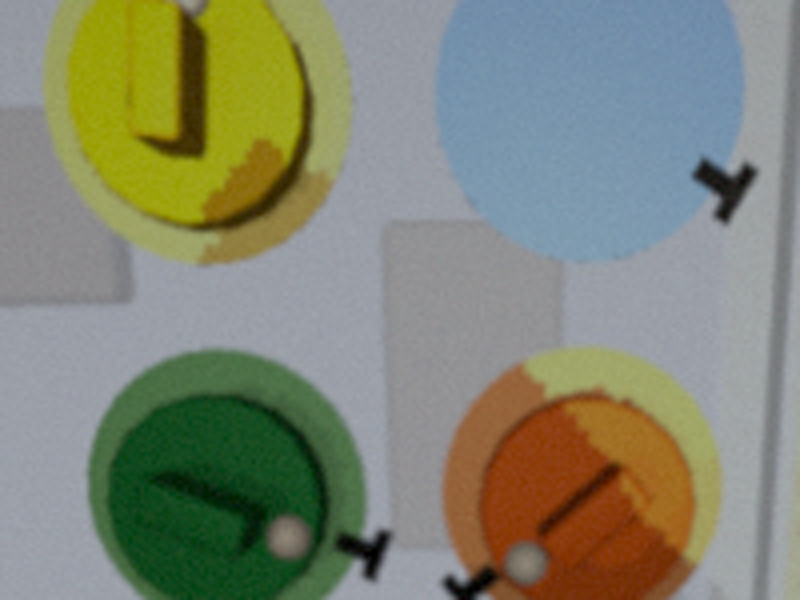

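```bash
python3 - <<'E'
from h import *
bot.move_ptp([.48,.21,.25],down(YAW));bot.hold(.3)
im=get_image('wrist');np.save('w9.npy',im,allow_pickle=True);E=im['extrinsics']
def proj(p):
    q=(np.r_[p,1]@np.linalg.inv(E).T)[:3];s=q[:2]/q[2];s=s*(1+im['k1']*(s@s));return s*[im['fx'],im['fy']]+[im['cx'],im['cy']]
x0,y0=proj([*SP['yellow'][:2],.095]).astype(int)-50
for c in ('yellow',):
    x,y,a=SP[c];d=np.array([np.cos(a),np.sin(a)])
    print('spot',(proj([x,y,.088])-[x0,y0])*5,'mark',(proj([x+.0357*d[0],y+.0357*d[1],.088])-[x0,y0])*5,'disc',(proj([x,y,.104])-[x0,y0])*5,'pearl',(proj([*(np.array([x,y])+.0185*d),.1065])-[x0,y0])*5,'r', np.linalg.norm(proj([x,y+.025,.104])-proj([x,y,.104]))*5)
cv2.imwrite('pics/w9.png',cv2.resize(im['pixels'][y0:y0+100,x0:x0+100,::-1],None,fx=5,fy=5,interpolation=cv2.INTER_CUBIC))
E
```

```text
spot [257.95155888 251.93023706] mark [266.62837746  60.71109149] disc [246.63646451 248.39148166] pearl [249.16102306 143.84870854] r 127.12502511749943
```

View pics/w9.png

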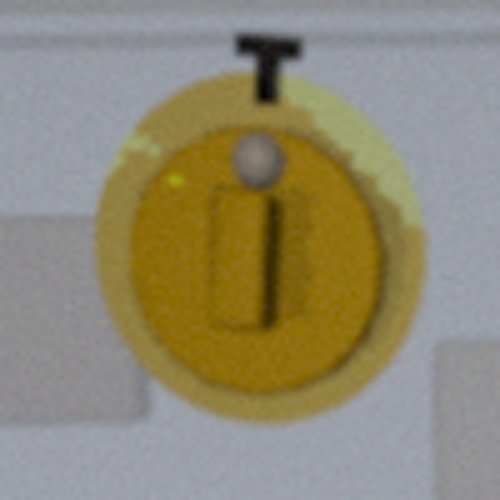

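The yellow disc (257,261) sits about 3 mm below its sticker's centre (262,249), on the side away from the mark. A quick re-seat fixes this.

```bash
python3 - <<'E'
from h import *
p=np.array(SP['yellow'][:2]);x,y=XH[:2],YH[:2]
print(carry(p-.0026*x-.001*y,SP['yellow'][2],.088,p+.0006*x-.0008*y,SP['yellow'][2],.088))
bot.move_ptp([.48,.21,.25],down(YAW));bot.hold(.3)
im=get_image('wrist');np.save('w10.npy',im,allow_pickle=True)
cv2.imwrite('pics/w10.png',cv2.resize(im['pixels'][:200,200:400,::-1],None,fx=3,fy=3,interpolation=cv2.INTER_CUBIC))
a=np.load('w9.npy',allow_pickle=True).item();E=im['extrinsics'];print(np.abs(E-a['extrinsics']).max())
E
```

```text
0 [-0.31  0.48 -0.23  1.82  0.14  0.85 -2.46] [-0.3   0.49 -0.23  1.82  0.14  0.86 -2.46]
3.141592653589793 [ 0.04  0.57 -0.7   1.8   0.44  0.94  0.43] [ 0.04  0.57 -0.7   1.79  0.44  0.94  0.44]
at pick 62.1 [0.5777 0.2304 0.1078] F [-0.8  0.3 -0. ] gap 0.0856 g 0.0
closed 62.8 [0.5774 0.2302 0.1072] F [ 0.1 -0.4  3.8] gap 0.0093 g 39.4
at place 66.0 [0.5805 0.2297 0.1072] F [ 0.2 -0.4  0. ] gap 0.0092 g 39.0
True
0.0004761423646624241
```

View pics/w10.png

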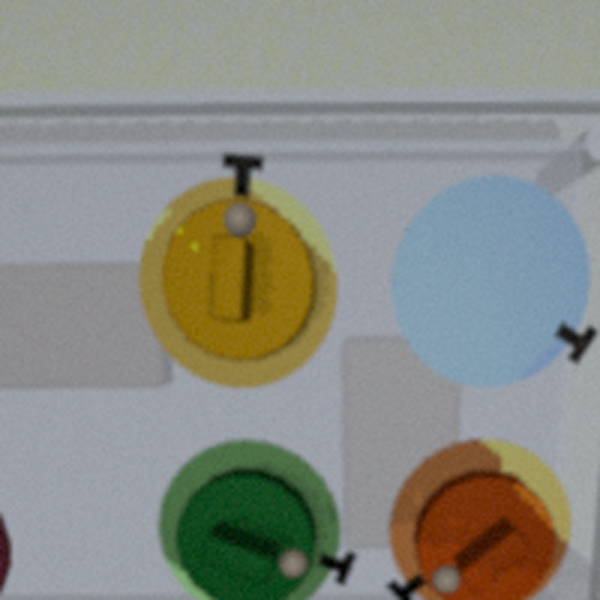

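All three stones are centred with pearls at their marks. Now the hood.

```bash
python3 - <<'E'
from h import *
q=tilt(0);D=np.array([0,0,.0145])
bot.move_ptp(bar(1.85)+[0,0,.14],q)
bot.servo_line(bar(1.85)-D+[0,0,.03],v=.12);bot.servo_line(bar(1.85)-D,v=.05);rep('above bar')
gripper_close(20);rep('gripped')
if .006<o()['finger_gap']<.013:
    for i,th in enumerate([*np.arange(1.75,.35,-.125),.35,.28,.21,.15,.1,.06,.03,.01,0]):
        bot.servo_line(bar(th)-D,v=.05 if th>.3 else .025)
        if i%3==0 or th<.11: rep(round(th,2))
        if np.linalg.norm(o()['contact_force'])>70 or o()['finger_gap']<.006: print('STOP');break
E
```

```text
above bar 74.8 [ 0.6254 -0.2289  0.1535] F [ 0.4  1.3 -0.2] gap 0.0852 g 0.0
gripped 75.4 [ 0.6254 -0.2289  0.1535] F [0.2 0.8 0.1] gap 0.0089 g 20.8
1.75 75.9 [ 0.6114 -0.2261  0.1602] F [ 1.2 -0.5  2.8] gap 0.0089 g 20.8
1.38 77.5 [ 0.5555 -0.2148  0.1705] F [ 0.1 -3.1 -0.9] gap 0.009 g 20.5
1.0 79.1 [ 0.5    -0.2036  0.1597] F [-0.3 -1.2 -0.7] gap 0.0087 g 20.4
0.62 80.7 [ 0.4525 -0.194   0.1288] F [ 2.3 -1.4 -3.5] gap 0.0088 g 20.1
0.35 82.0 [ 0.4259 -0.1887  0.0956] F [ 3.6 -1.6 -2.9] gap 0.0091 g 20.1
0.15 83.7 [ 0.4129 -0.186   0.0676] F [ 4.8 -2.5 -1.3] gap 0.0093 g 19.8
0.1 84.2 [ 0.4106 -0.1856  0.0602] F [ 3.9 -4.1 -1.5] gap 0.0088 g 19.8
0.06 84.6 [ 0.4089 -0.1853  0.0541] F [ 4.6 -3.3 -2.3] gap 0.0088 g 19.7
0.03 84.9 [ 0.4079 -0.1851  0.0495] F [ 4.6 -3.3 -0.7] gap 0.0092 g 19.7
0.01 85.2 [ 0.4077 -0.185   0.0471] F [ 3.5 -2.6 12. ] gap 0.0089 g 21.4
0 85.4 [ 0.4077 -0.185   0.0459] F [ 2.4 -1.4 20.4] gap 0.009 g 22.5
```

Contact builds at the end (Fz 20 N), so the hood is shut. Next I'll back off towards the robot so the far finger clears the front wall, then open.

```bash
python3 - <<'E'
from h import *
p=bar(0)-[0,0,.0145]
for s in (.004,.008,.012,.016,.0195): 
    bot.servo_line(p-s*XH,v=.04);rep(s)
    if np.linalg.norm(o()['contact_force'])>80: break
open_jaws();rep('open');bot.hold(.3);rep('open2')
E
```

```text
0.004 85.7 [ 0.4075 -0.1849  0.0464] F [23.  -6.4 -4.9] gap 0.0087 g 21.1
0.008 85.9 [ 0.4075 -0.1849  0.0474] F [ 39.4 -10.7  -9.5] gap 0.0088 g 22.1
0.012 86.2 [ 0.4075 -0.1849  0.0485] F [ 54.9 -13.9 -14.5] gap 0.0094 g 28.1
0.016 86.4 [ 0.4075 -0.1849  0.0496] F [ 70.7 -17.8 -16.9] gap 0.009 g 36.0
0.0195 86.7 [ 0.4074 -0.1849  0.0505] F [ 84.5 -20.1 -20.9] gap 0.0091 g 42.9
open 87.4 [ 0.3874 -0.1808  0.0453] F [-1.1 -0.6 -0.4] gap 0.0857 g 0.0
open2 87.7 [ 0.3877 -0.181   0.0455] F [-0.1  0.5 -0. ] gap 0.0853 g 0.0
```

```bash
python3 - <<'E'
from h import *
p=np.array(o()['tool_pos']);bot.servo_line(p+[0,0,.15],v=.1);rep('up')
bot.move_ptp([.30,-.58,.3],down(-.4));bot.hold(1)
for n in ('top','side'):
    im=get_image(n);save(im,n+'9');np.save(n+'9.npy',im,allow_pickle=True)
im=np.load('side9.npy',allow_pickle=True).item()['pixels'][140:340,150:400];a=cv2.resize(im,None,fx=2.2,fy=2.2)
t=np.load('top9.npy',allow_pickle=True).item()['pixels'][90:290,110:450];b=cv2.resize(t,(int(340*.94*.96),188))
cv2.imwrite('pics/s9.png',a[...,::-1]);cv2.imwrite('pics/t9.png',cv2.resize(t,None,fx=2.2,fy=2.2)[...,::-1])
E
```

```text
up 89.4 [ 0.3875 -0.1809  0.195 ] F [-1.   0.2 -0.1] gap 0.0856 g 0.0
```

View pics/s9.png

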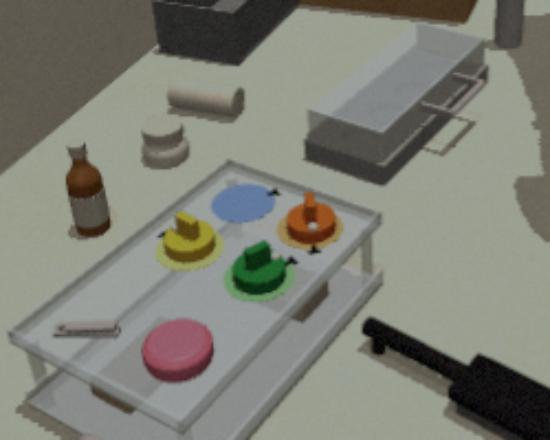

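View pics/t9.png

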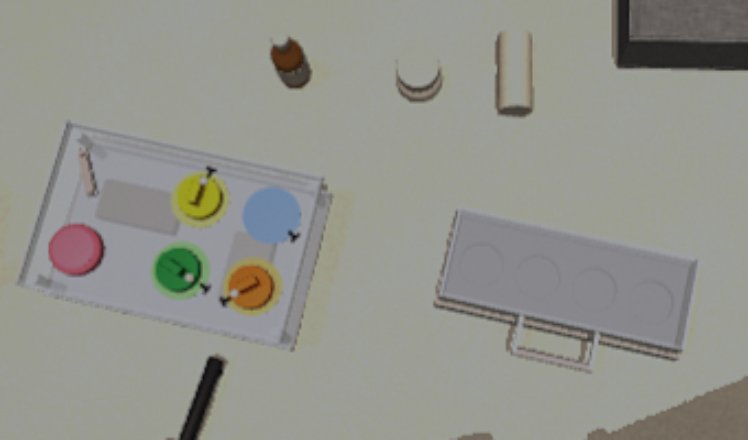

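The hood is shut, all stones are centred with pearls at their marks, and the bystanders are untouched. Handing in.

```bash
python3 -c "
from h import *
print(bot.hand_in())"
```

```text
the job is handed in; nothing more can be done
None
```

The hood went fully open, the three stones present (yellow, green, orange; no blue) stand on their own stickers with pearls at the marks, and the hood was lowered gently until shut; the job is handed in, and no verdict was returned.

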